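# Close the pendant die set

## Task

Close the pendant die: take the long top plate by its wooden grip and lower it, level and gently, over the two upright guide pins of the steel die base until it lies flush on the base, then let go. Do not drop it onto the pins, and leave the short plate, which belongs to another die, where it lies.

Things in the scene. Friction and masses are not known exactly. Their poses are not given: they have to be found in the camera images.
- long_plate_grip (a point): Centre, half-way up, of the dark wooden grip (50 long in x, 22 wide in y, 50 high) on the middle of the long top plate: loose aluminium, 170 (x) x 80 (y) x 12 mm, 0.3 to 0.65 kg, flat on the bench. 37 mm above the plate's underside, 25 above its upper face. z up. Two 24 mm holes go through it at x = -60 and +60 mm. Pinch the grip along y. Either way round fits.
- short_plate_grip (a point): The same point on the short top plate of another die, to be left alone: like the long plate in material, width, thickness, grip and hole size, but only 120 mm long, its holes at x = -40 and +40 mm. The plates lie left and right of the die base; which lies where varies.
- die_base: Die base, fixed: dark steel block 200 (x) x 100 (y) x 20 mm (z up), origin mid-underside at bench height. Guide pins at x = -60 and +60 mm, 14 mm thick, 45 mm above the block, top 20 mm tapering to a 4 mm tip: holes go on if within 9 mm, then have 5 mm play. Brass blank flush between. With the plate home, its grip centre is 57 mm above this origin.

How it is judged (in metres and radians):
At the end, for the whole second after the job is handed in: The long plate rests on the base, both pins through its holes: middles within 12 mm, lengths parallel within 10 degrees (either way round), level within 10 degrees, at most 4 mm above flush; the short plate is within 30 mm of its start (z of long_plate_grip in the frame of die_base below 0.061 m and horizontal distance between long_plate_grip and die_base below 0.012 m and angle between the x axis of long_plate_grip and the x axis of die_base, either way round below 0.18 rad and angle between long_plate_grip's own z axis and vertical below 0.18 rad and linear speed of long_plate below 0.02 m/s and distance of short_plate_grip from where it was at the start of the episode below 0.03 m); the robot touches nothing.
It fails at once if the long plate is tipped more than 25 degrees from level (angle between long_plate_grip's own z axis and vertical above 0.436 rad).
It fails at once if the long plate is dropped or slammed onto the base: faster than 0.45 m/s (a fall of about 10 mm) while over the base, within 20 mm of its middle and less than 45 mm above flush (horizontal distance between long_plate_grip and die_base below 0.02 m and z of long_plate_grip in the frame of die_base below 0.102 m and linear speed of long_plate above 0.45 m/s).
It fails at once if the short plate is moved more than 30 mm (distance of short_plate_grip from where it was at the start of the episode above 0.03 m).
It also fails if it takes over 38 s, if anything falls off the work surface, if the arm or the gripper's body presses on something with over 40 N, if the wrist force passes 120 N, or if a joint passes its speed limit or range.

## Robot

A 6-joint arm with a two-finger parallel gripper is mounted at the origin on the work surface. World frame = base frame: x ahead of the robot, y to its left, z up, the work surface at z = 0. Lengths are in m, angles in degrees, forces in N, time in s.
With the tool pointing down it reaches from about 0.35 to 0.875 m from the base axis. Payload 4.2 kg.
Tool frame: the origin (TCP) lies between the finger pads; the fingertips stand 11 mm ahead of it and the grasp point (between the pads) lies 8 mm behind it; z points along the fingers, y is the direction in which the jaws open and shut (so a half turn about z gives the same grasp; the last joint's range is limited). The gripper opens to 87 mm and grips with 3 to 60 N. Pads are 19 mm wide; open, the fingers measure 117 mm over their backs; the gripper's body (75 mm by 190 mm) begins 51 mm behind the grasp point.
Start: joints at [-58.637, 22.042, 0.453, 0, -68.411, -14.817], TCP at [0.178, -0.599, 0.213] pointing down, gripper open.
Joint ranges: [-179.83, 179.83], [-69.29, 118.12], [-61.27, 80.66], [-181.25, 117.63], [-171.15, -9.14], [-177.46, 177.46]. Speed limits (degrees/s): [159.86, 159.86, 180, 180, 180, 180].

## Interface

Orientations are given as a 3x3 rotation matrix whose columns are the frame's x, y, z axes.
In Python, from station import sense, capture, get_calibration, finish_job, search_frame, cut_out gives the robot as it stands.
- The arm moves only by the tool arm_command, never from a script. Its argument "rows" is a list of rows, each an object with "fingers": the opening in per cent of the stroke, from 0 (shut) to 100 (fully open); "travel": the shift along the tool's x, y, z in cm, a list of three; "roll": the turn about the tool's z in degrees. A call has 1 to 10 rows; each row is the pose to reach, as a shift and turn from the pose commanded when the call began, along the tool's axes at that moment; what a row does not reach only later rows make up. A row lasts 1/10 s, in which the tool goes at most 50 mm and 8.59 degrees, less where a joint would pass 70% of its speed; a pose out of reach is approached as far as the arm can. A call with a gripper value outside its range is refused whole. The fingers move at their own pace and stop on an object; the grip force is fixed at half the most. Time passes only in rows, so rows that repeat a pose let the fingers close. It gives the time, the measured TCP pose, the force and the opening at its end, in the units of the state.
- sense(): the state, without advancing time (a new reading comes with each control period).
- capture(name): name is "side" or "top" or "wrist"; returns (picture, depth): 384x512x3 uint8, red, green, blue; 384x512 float32, m along the optical axis (not along the pixel's ray), 0 where there is no reading.
- get_calibration(name): a dict with "fov_y" (degrees; the focal length in pixels is half the picture's height over the tangent of half this angle, whatever the lens; pixels are square), "cx", "cy" (the principal point, pixels), "origin" and "attitude" of the camera in the world; the wrist camera has in their place "mount" (4x4, takes a point from camera to tool coordinates, whose origin is the TCP and whose axes are the flange's). Camera axes: x right, y down, z forward; pixel columns grow to the right and rows downward; lengths in m; the calibration is good to about 2 mm. A picture is of the moment at which its call begins: read the wrist's pose just before it. get_calibration takes no time and is no camera call.
- finish_job(): hands the job in, once; it reports no verdict.
Trained networks look in the newest picture that a camera, given by its name, has taken for a name from the list of things; names that differ only in an ending like _2 or _b are one class to them, and where a whole thing is asked for, a point or a joint stands for the part that bears it (a point fixed in the world has none). Each returns a list of dicts, best first, with "p" (0 to 1); they miss things now and then, are a little off and sometimes report something else, mostly with a low value. They report only what shows in the picture. A call takes as long as a camera call.
- search_frame(camera, label): "position" ([x, y, z] in m, in world coordinates, good to about 4 mm: the middle of the surface that is visible of it).
- cut_out(camera, label): "mask" (384x512 bool, what is visible of it).
The state is a dict: "time_s": time; "joints": joint angles; "joint_velocities": joint speeds; "effort": joint torques, N m; "tcp_pos": TCP position; "ee_rot": TCP orientation; "wrist_force": force on the tool from outside, world axes, zero at the start; "moment": the same for the moment, N m; "gripper_width": opening from 0.0 (shut) to 1.0 (fully open).
Only numpy, scipy, OpenCV 4.12 (cv2) and the standard library are available. Lean on these libraries where they do the work, as an engineer would, in place of code of your own. Each camera call takes 0.05 s, during which the arm holds its last target. There are 200 camera calls.

## Working session

There is one attempt and no reset: what is moved stays moved. The work goes in short steps, Python scripts to look and compute and a tool call to move; the robot and the scene stay as the last step left them, time stands still between calls to the robot, and variables do not carry over. Pictures are saved under pics/ and viewed, about 8 in all and at most 12, crops included, and the job is handed in when it is done.

Besides the shell and the picture viewer there is one more tool, called as name(argument=value, ...) on one line, values as JSON. arm_command: Moves the arm, as the interface text tells. Its arguments: {"type":"object","properties":{"rows":{"type":"array","items":{"type":"object","properties":{"fingers":{"type":"number"},"travel":{"type":"array","items":{"type":"number"}},"roll":{"type":"number"}}}}},"required":["rows"]}

```bash
mkdir -p pics; cat > h.py <<'E'
import numpy as np, cv2
from station import *
def cam(n,s=None):
    c=get_calibration(n); f=192/np.tan(np.radians(c['fov_y'])/2)
    if n=='wrist':
        s=s or sense(); M=np.array(c['mount']); T=np.eye(4); T[:3,:3]=s['ee_rot']; T[:3,3]=s['tcp_pos']; M=T@M
        return f,c['cx'],c['cy'],M[:3,:3],M[:3,3]
    return f,c['cx'],c['cy'],np.array(c['attitude']),np.array(c['origin'])
def cloud(n,d,s=None):
    f,cx,cy,R,o=cam(n,s); v,u=np.mgrid[:384,:512]
    P=np.stack([(u-cx)/f*d,(v-cy)/f*d,d],-1)@R.T+o
    P[d==0]=np.nan; return P
def save(n,img): cv2.imwrite(f'pics/{n}.png',img[...,::-1])
E
python3 - <<'E'
from h import *
s=sense(); print(s)
a,d=capture('top'); P=cloud('top',d)
b,ds=capture('side')
for l in ['long_plate_grip','short_plate_grip','die_base']:
    print(l,search_frame('top',l),search_frame('side',l))
    for c in cut_out('top',l)[:2]:
        m=c['mask'];Q=P[m];Q=Q[np.isfinite(Q[:,0])]
        r=cv2.minAreaRect((Q[:,:2]*1000).astype(np.float32)); print('  mask',c['p'],m.sum(),r,np.percentile(Q[:,2],[5,50,95]))
save('t1',np.hstack([a])); save('s1',b)
E
```

```text
{'time_s': 0.0, 'joints': array([-5.86372140e+01,  2.20887121e+01,  3.80890392e-01, -2.74133275e-02,
       -6.84114585e+01, -1.48156736e+01]), 'joint_velocities': array([-0.05100902, -0.03252585,  0.1311499 ,  0.03205413, -0.08513495,
       -0.01052179]), 'effort': array([ 9.14977009e-04, -3.90662849e+01,  1.87401831e+01,  4.21977773e+00,
        1.09707413e-02, -2.01717089e-04]), 'tcp_pos': array([ 0.17782887, -0.59852481,  0.21149288]), 'ee_rot': array([[-9.58636092e-01, -2.84633707e-01, -7.03593138e-04],
       [-2.84634558e-01,  9.58633993e-01,  2.00916422e-03],
       [ 1.02612439e-04,  2.12632426e-03, -9.99997734e-01]]), 'wrist_force': array([ 0.52251899,  0.15610137, -0.04254289]), 'moment': array([-0.01120783,  0.06441021, -0.03388159]), 'gripper_width': 1.0022454083127883}
long_plate_grip [{'position': [0.4419, -0.2593, 0.0107], 'p': 0.9}] [{'position': [0.4341, -0.2555, 0.0199], 'p': 0.79}]
  mask 0.94 2515 ((446.665283203125, -266.23602294921875), (81.88005065917969, 175.21861267089844), 86.58832550048828) [0.00702844 0.01149046 0.06073261]
short_plate_grip [{'position': [0.4927, 0.315, 0.017], 'p': 0.95}] [{'position': [0.4808, 0.3342, 0.0162], 'p': 0.69}]
  mask 0.91 1738 ((494.3607177734375, 327.234375), (120.93955993652344, 87.15756225585938), 14.232744216918945) [0.00548743 0.01207111 0.06146743]
die_base [{'position': [0.601, 0.0212, 0.0215], 'p': 0.83}] [{'position': [0.5903, 0.0376, 0.0197], 'p': 0.95}]
  mask 0.71 3534 ((607.75244140625, 20.616165161132812), (100.38445281982422, 205.68943786621094), 74.31037139892578) [0.01668863 0.01949634 0.02252999]
```

View pics/t1.png

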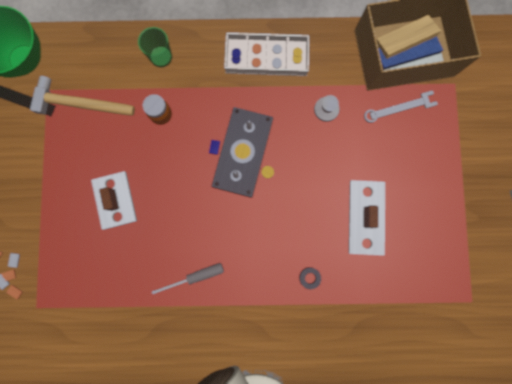

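View pics/s1.png

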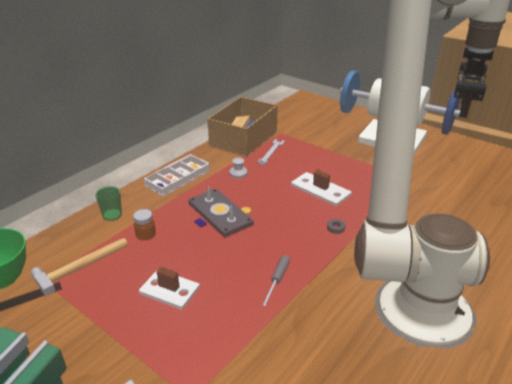

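```bash
python3 - <<'E'
from h import *
a,d=capture('top'); P=cloud('top',d); m=cut_out('top','long_plate_grip')[0]['mask']
print(get_calibration('top')['origin'],get_calibration('side')['origin'])
def rect(k,t):
    Q=P[k]; r=cv2.minAreaRect((Q[:,:2]*1000).astype(np.float32)); print(t,k.sum(),r,Q.mean(0),Q[:,2].max())
z=P[...,2]
near=(abs(P[...,0]-.447)<.1)&(abs(P[...,1]+.266)<.1)
rect(near&(z>.05),'grip top'); rect(near&(z>.007)&(z<.018),'plate')
nb=(abs(P[...,0]-.607)<.13)&(abs(P[...,1]-.02)<.13)
rect(nb&(z>.015)&(z<.026),'base')
k=(nb&(z>.03)).astype(np.uint8); n,L=cv2.connectedComponents(k)
for i in range(1,n): print('pin',(L==i).sum(),P[L==i].mean(0),z[L==i].max())
E
```

```text
[ 0.4158728  -0.00185746  0.89531272] [-0.1930741   0.85196537  0.85156314]
grip top 247 ((447.0790100097656, -265.07275390625), (21.57437515258789, 48.7308349609375), 88.31453704833984) [ 0.44670255 -0.26421142  0.06009062] 0.06552489774066539
plate 2064 ((447.06610107421875, -265.56048583984375), (81.49169921875, 170.72561645507812), 86.97894287109375) [ 0.44505877 -0.26395656  0.01126662] 0.01711813597464318
base 3438 ((605.203369140625, 21.418609619140625), (99.96355438232422, 199.98236083984375), 74.32581329345703) [0.60345786 0.02162474 0.01952298] 0.024997836726585065
pin 37 [0.65999313 0.00546486 0.05052612] 0.067013763213563
pin 34 [0.54564223 0.03702617 0.05106407] 0.0676134348884132
```

The top view shows the long plate at right (368,217) with its holes at (368,191) and (367,243). The base is at (242,152) with pins at (249,127) and (236,176), and the short plate is at left (113,200). The side view agrees, with a clear path. Next I go above the grip.

arm_command(rows=[{"travel":[-35.3,24.4,2],"roll":19,"fingers":100},{"travel":[-35.3,24.4,2],"roll":19,"fingers":100},{"travel":[-35.3,24.4,2],"roll":19,"fingers":100},{"travel":[-35.3,24.4,2],"roll":19,"fingers":100},{"travel":[-35.3,24.4,2],"roll":19,"fingers":100},{"travel":[-35.3,24.4,2],"roll":19,"fingers":100},{"travel":[-35.3,24.4,2],"roll":19,"fingers":100},{"travel":[-35.3,24.4,2],"roll":19,"fingers":100},{"travel":[-35.3,24.4,2],"roll":19,"fingers":100},{"travel":[-35.3,24.4,2],"roll":19,"fingers":100}])

```text
time_s: 1.65
tcp_pos: [0.4493, -0.2619, 0.1926]
ee_rot: [[-0.999, 0.037, 0.001], [0.037, 0.999, 0.0], [-0.001, 0.0, -1.0]]
wrist_force: [0.5, -0.8, -0.2]
gripper_width: 1.003
```

arm_command(rows=[{"travel":[0,0,0],"roll":0,"fingers":100},{"travel":[0,0,0],"roll":0,"fingers":100},{"travel":[0,0,0],"roll":0,"fingers":100},{"travel":[0,0,0],"roll":0,"fingers":100}])

```text
time_s: 2.05
tcp_pos: [0.4463, -0.2655, 0.1926]
ee_rot: [[-0.999, 0.045, 0.0], [0.045, 0.999, -0.0], [-0.0, -0.0, -1.0]]
wrist_force: [0.8, 0.2, -0.8]
gripper_width: 0.997
```

```bash
python3 - <<'E'
from h import *
s=sense(); a,d=capture('wrist'); P=cloud('wrist',d,s); z=P[...,2]
print(s['time_s'],s['tcp_pos'],s['joints'],np.degrees(np.arctan2(s['ee_rot'][1][1],s['ee_rot'][0][1])), s['wrist_force'])
def rect(k,t):
    Q=P[k]; r=cv2.minAreaRect((Q[:,:2]*1000).astype(np.float32)); print(t,k.sum(),r,Q.mean(0),np.median(Q[:,2]))
near=(abs(P[...,0]-.447)<.11)&(abs(P[...,1]+.266)<.08)
rect(near&(z>.052)&(z<.07),'grip top'); rect(near&(z>.007)&(z<.018),'plate')
for l in ['long_plate_grip']:print(search_frame('wrist',l))
save('w1',a)
E
```

```text
2.05 [ 0.44629619 -0.26548049  0.19261554] [-1.28236450e+01  1.26935453e+01 -1.60156148e+01  6.16442779e-04
 -6.12889377e+01 -7.97311850e+01] 87.44546616391223 [ 0.79599642  0.2110729  -0.75805726]
grip top 1246 ((445.72576904296875, -266.912841796875), (21.37154769897461, 50.18113708496094), 87.27545166015625) [ 0.44407473 -0.26696032  0.06284511] 0.06317236230499579
plate 9962 ((446.0386962890625, -267.1643371582031), (80.1907958984375, 170.3192901611328), 86.5805435180664) [ 0.43954008 -0.26679785  0.0134973 ] 0.013517949358364367
[{'position': [0.4371, -0.2696, 0.0077], 'p': 0.72}]
```

View pics/w1.png

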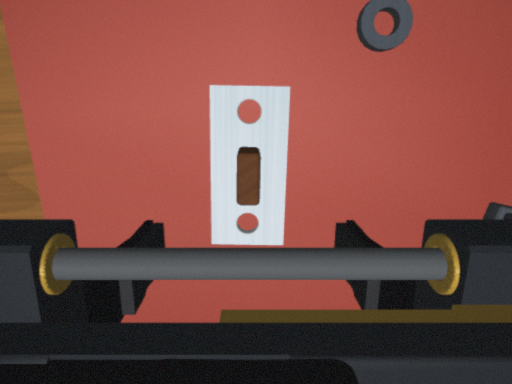

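The wrist view confirms the long plate: grip at (248,177), holes at (249,111) and (248,222), lying along the tool's x axis. I descend and grip.

arm_command(rows=[{"travel":[0,-0.1,4],"roll":0.5,"fingers":100},{"travel":[0,-0.1,8],"roll":0.5,"fingers":100},{"travel":[0,-0.1,11],"roll":0.5,"fingers":100},{"travel":[0,-0.1,13],"roll":0.5,"fingers":100},{"travel":[0,-0.1,15],"roll":0.5,"fingers":100},{"travel":[0,-0.1,16],"roll":0.5,"fingers":100},{"travel":[0,-0.1,16],"roll":0.5,"fingers":100},{"travel":[0,-0.1,16],"roll":0.5,"fingers":100}])

```text
time_s: 2.95
tcp_pos: [0.4474, -0.266, 0.0332]
ee_rot: [[-0.999, 0.051, 0.001], [0.051, 0.999, -0.001], [-0.001, -0.0, -1.0]]
wrist_force: [0.2, 0.2, 0.1]
gripper_width: 1.0
```

arm_command(rows=[{"travel":[0,0,0],"roll":0,"fingers":0},{"travel":[0,0,0],"roll":0,"fingers":0},{"travel":[0,0,0],"roll":0,"fingers":0},{"travel":[0,0,0],"roll":0,"fingers":0},{"travel":[0,0,0],"roll":0,"fingers":0},{"travel":[0,0,0],"roll":0,"fingers":0},{"travel":[0,0,0],"roll":0,"fingers":0},{"travel":[0,0,0],"roll":0,"fingers":0},{"travel":[0,0,0],"roll":0,"fingers":0},{"travel":[0,0,0],"roll":0,"fingers":0}])

```text
time_s: 3.95
tcp_pos: [0.447, -0.2658, 0.0326]
ee_rot: [[-0.999, 0.051, 0.0], [0.051, 0.999, -0.0], [-0.0, -0.0, -1.0]]
wrist_force: [0.3, -1.1, -0.6]
gripper_width: 0.252
```

arm_command(rows=[{"travel":[0,0,-0.5],"roll":0,"fingers":0},{"travel":[0,0,-1.5],"roll":0,"fingers":0},{"travel":[0,0,-3],"roll":0,"fingers":0},{"travel":[0,0,-5],"roll":0,"fingers":0},{"travel":[0,0,-7],"roll":0,"fingers":0},{"travel":[0,0,-9],"roll":0,"fingers":0},{"travel":[0,0,-11],"roll":0,"fingers":0},{"travel":[0,0,-12],"roll":0,"fingers":0},{"travel":[0,0,-12],"roll":0,"fingers":0},{"travel":[0,0,-12],"roll":0,"fingers":0}])

```text
time_s: 4.95
tcp_pos: [0.4461, -0.2652, 0.1519]
ee_rot: [[-0.999, 0.052, -0.001], [0.052, 0.999, 0.001], [0.001, 0.001, -1.0]]
wrist_force: [-0.2, 0.1, -4.3]
gripper_width: 0.251
```

```bash
python3 - <<'E'
from h import *
s=sense(); a,d=capture('wrist'); P=cloud('wrist',d,s); z=P[...,2]; t=s['tcp_pos']
print(s['time_s'],t,s['gripper_width'],s['wrist_force'],s['moment'])
k=(abs(P[...,0]-t[0])<.12)&(abs(P[...,1]-t[1])<.06)&(z>.085)&(z<.145)
v,u=np.nonzero(k); k&=True
Q=P[k]; med=np.median(Q[:,2]); Q=Q[abs(Q[:,2]-med)<.008]
r=cv2.minAreaRect((Q[:,:2]*1000).astype(np.float32)); print(len(Q),r,med)
A=np.c_[Q[:,:2]-Q[:,:2].mean(0),np.ones(len(Q))]; print('slope',np.degrees(np.linalg.lstsq(A,Q[:,2],rcond=None)[0][:2]))
save('w2',a)
E
```

```text
4.95 [ 0.44614113 -0.26524208  0.151855  ] 0.250643190623 [-0.22155836  0.11222523 -4.25610551] [-0.00146541  0.03188442  0.02672076]
19039 ((435.575927734375, -265.21612548828125), (80.373779296875, 150.95567321777344), 86.81614685058594) 0.13285556771687412
slope [-0.106922   -0.00425049]
```

View pics/w2.png

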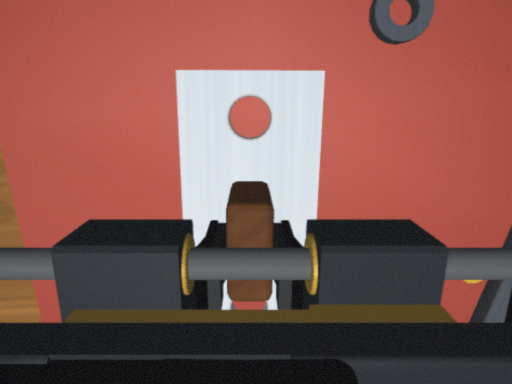

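The plate hangs level in the grip, with its far hole at (250,117). I carry it to hover above the base.

arm_command(rows=[{"travel":[-0.5,1,0],"roll":0.5,"fingers":0},{"travel":[-1.5,3,0],"roll":1.5,"fingers":0},{"travel":[-3,6,0],"roll":3,"fingers":0},{"travel":[-5,10,0],"roll":5,"fingers":0},{"travel":[-7,14,0],"roll":7,"fingers":0},{"travel":[-9,18,0],"roll":9,"fingers":0},{"travel":[-11,22.5,0],"roll":11,"fingers":0},{"travel":[-13,26.5,0],"roll":12,"fingers":0},{"travel":[-14,28.9,0],"roll":12.5,"fingers":0},{"travel":[-14.3,29.5,0],"roll":12.5,"fingers":0}])

```text
time_s: 6.0
tcp_pos: [0.6054, 0.0244, 0.1504]
ee_rot: [[-0.965, 0.264, -0.002], [0.264, 0.965, -0.0], [0.002, -0.001, -1.0]]
wrist_force: [-1.2, -0.6, -4.9]
gripper_width: 0.251
```

arm_command(rows=[{"travel":[0,0,0],"roll":0,"fingers":0},{"travel":[0,0,0],"roll":0,"fingers":0},{"travel":[0,0,0],"roll":0,"fingers":0},{"travel":[0,0,0],"roll":0,"fingers":0}])

```text
time_s: 6.4
tcp_pos: [0.6044, 0.0204, 0.1526]
ee_rot: [[-0.963, 0.268, -0.0], [0.268, 0.963, -0.0], [0.0, -0.0, -1.0]]
wrist_force: [-0.5, -0.0, -3.4]
gripper_width: 0.248
```

```bash
cat > look.py <<'E'
from h import *
import sys
n=sys.argv[1]
s=sense(); a,d=capture('wrist'); b,_=capture('side')
R=np.array(s['ee_rot']); t=s['tcp_pos']
print(s['time_s'],t,'y ang',np.degrees(np.arctan2(R[1,1],R[0,1])),s['gripper_width'],s['wrist_force'],s['moment'])
P=cloud('wrist',d,s); z=P[...,2]; f,cx,cy,Rc,o=cam('wrist',s)
# near pin tip, seen in the wrist picture: points between base top and plate, away from plate
zp=t[2]+.008-.037+.012
k=((np.hypot(P[...,0]-.5456,P[...,1]-.037)<.03)&(z>.03)&(z<min(.075,zp-.02)))
if k.sum(): 
    Q=P[k]; print('pin pts',k.sum(),Q.mean(0),Q[:,2].max(), 'rel tool', (Q.mean(0)-t)@R)
q=(np.array([.5456,.037,.065])-o)@Rc; print('pin predicted px',q[:2]/q[2]*f+[cx,cy])
w=cv2.resize(a[:260,120:380],(540,540)); f,cx,cy,Rc,o=cam('side')
q=(np.array([.604,.0215,.06])-o)@Rc; u,v=(q[:2]/q[2]*f+[cx,cy]).astype(int)
c=cv2.resize(b[max(v-65,0):v+65,u-30-32:u+32],(260,540)) if 0 else cv2.resize(b[v-65:v+65,u-65:u+65],(540,540))
h=np.hstack([w,c]); save(n,cv2.resize(h,(800,400)))
E
python3 look.py h1
```

```text
6.4 [0.6043984  0.02043356 0.1526289 ] y ang 74.46162842325235 0.24780014431294686 [-0.53897795 -0.02922782 -3.3992135 ] [-0.07794202 -0.05736001  0.01387031]
pin pts 237 [0.54671601 0.03658813 0.05587571] 0.06768795158566532 rel tool [0.05987981 0.00012399 0.09676673]
pin predicted px [250.86382761 113.0798891 ]
```

View pics/h1.png

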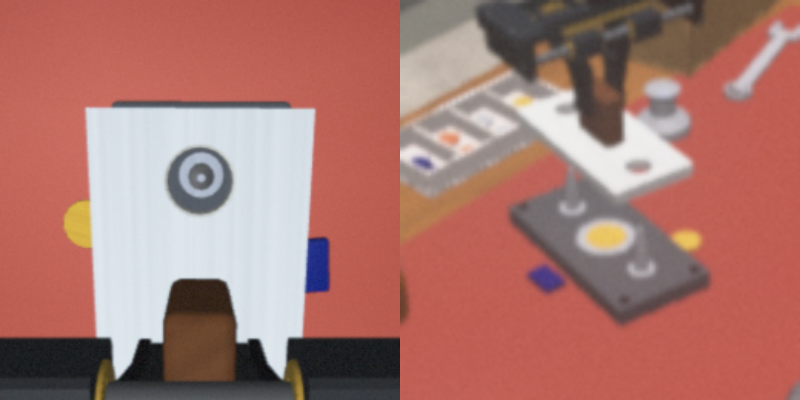

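The pin shows concentric through the hole at (200,180) in the crop, and the pin measures at tool (59.9, 0.1) mm. I lower to just onto the tips.

arm_command(rows=[{"travel":[0,0,0.7],"roll":0,"fingers":0},{"travel":[0,0,1.5],"roll":0,"fingers":0},{"travel":[0,0,2.5],"roll":0,"fingers":0},{"travel":[0,0,3.5],"roll":0,"fingers":0},{"travel":[0,0,4.5],"roll":0,"fingers":0},{"travel":[0,0,5.2],"roll":0,"fingers":0},{"travel":[0,0,5.8],"roll":0,"fingers":0},{"travel":[0,0,6.2],"roll":0,"fingers":0},{"travel":[0,0,6.2],"roll":0,"fingers":0},{"travel":[0,0,6.2],"roll":0,"fingers":0}])

```text
time_s: 7.5
tcp_pos: [0.6052, 0.0216, 0.0908]
ee_rot: [[-0.964, 0.266, 0.001], [0.266, 0.964, 0.0], [-0.001, 0.0, -1.0]]
wrist_force: [0.7, -0.2, -3.2]
gripper_width: 0.255
```

```bash
python3 look.py h2
```

```text
7.5 [0.60517063 0.0216291  0.09083331] y ang 74.55722526822991 0.25487712770012955 [ 0.66819368 -0.19966062 -3.24646108] [-0.02032099 -0.00672446  0.02994473]
pin pts 163 [0.54654472 0.03666894 0.04976418] 0.05383298306315565 rel tool [ 0.06053939 -0.00112137  0.04103159]
pin predicted px [249.09478973 115.55236668]
```

View pics/h2.png

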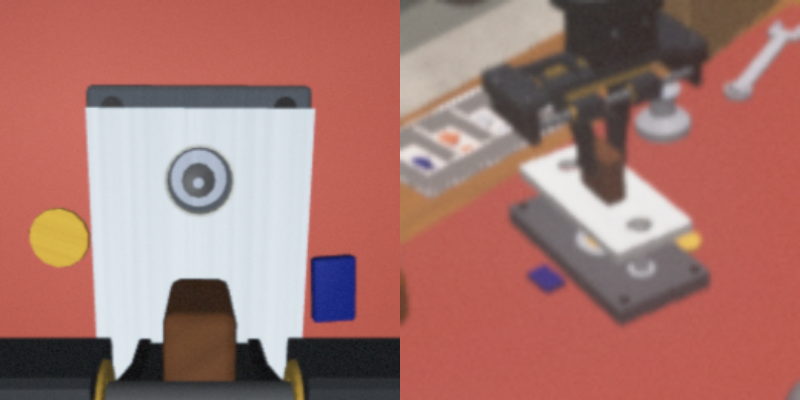

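The pin tip is still centred in the hole at (198,182), with no contact force. I lower further and slow down near the base.

arm_command(rows=[{"travel":[0,0,0.5],"roll":0,"fingers":0},{"travel":[0,0,1.1],"roll":0,"fingers":0},{"travel":[0,0,1.7],"roll":0,"fingers":0},{"travel":[0,0,2.3],"roll":0,"fingers":0},{"travel":[0,0,2.8],"roll":0,"fingers":0},{"travel":[0,0,3.1],"roll":0,"fingers":0},{"travel":[0,0,3.3],"roll":0,"fingers":0},{"travel":[0,0,3.4],"roll":0,"fingers":0},{"travel":[0,0,3.4],"roll":0,"fingers":0},{"travel":[0,0,3.4],"roll":0,"fingers":0}])

```text
time_s: 8.6
tcp_pos: [0.6051, 0.0216, 0.0568]
ee_rot: [[-0.964, 0.266, 0.001], [0.266, 0.964, 0.0], [-0.0, 0.0, -1.0]]
wrist_force: [0.4, -0.0, -3.6]
gripper_width: 0.246
```

arm_command(rows=[{"travel":[0,0,0.1],"roll":0,"fingers":0},{"travel":[0,0,0.2],"roll":0,"fingers":0},{"travel":[0,0,0.2],"roll":0,"fingers":0},{"travel":[0,0,0.2],"roll":0,"fingers":0}])

```text
time_s: 9.0
tcp_pos: [0.6049, 0.0216, 0.0545]
ee_rot: [[-0.964, 0.266, -0.0], [0.266, 0.964, -0.0], [0.0, -0.0, -1.0]]
wrist_force: [0.3, 0.8, -4.0]
gripper_width: 0.246
```

arm_command(rows=[{"travel":[0,0,0.1],"roll":0,"fingers":0},{"travel":[0,0,0.15],"roll":0,"fingers":0},{"travel":[0,0,0.2],"roll":0,"fingers":0},{"travel":[0,0,0.2],"roll":0,"fingers":0},{"travel":[0,0,0.2],"roll":0,"fingers":0}])

```text
time_s: 9.5
tcp_pos: [0.6049, 0.0216, 0.0526]
ee_rot: [[-0.964, 0.266, 0.0], [0.266, 0.964, -0.0], [-0.0, -0.0, -1.0]]
wrist_force: [-0.5, 0.2, -2.3]
gripper_width: 0.25
```

arm_command(rows=[{"travel":[0,0,0.05],"roll":0,"fingers":0},{"travel":[0,0,0.1],"roll":0,"fingers":0},{"travel":[0,0,0.1],"roll":0,"fingers":0},{"travel":[0,0,0.1],"roll":0,"fingers":0}])

```text
time_s: 9.9
tcp_pos: [0.6049, 0.0215, 0.0526]
ee_rot: [[-0.964, 0.266, 0.0], [0.266, 0.964, -0.0], [-0.0, -0.0, -1.0]]
wrist_force: [-3.4, 0.5, 5.1]
gripper_width: 0.253
```

The TCP stopped at 0.0526 m, the expected home height, and the wrist force rose to +5 N, so the plate is seated. I release and retreat.

arm_command(rows=[{"travel":[0,0,0],"roll":0,"fingers":60},{"travel":[0,0,0],"roll":0,"fingers":80},{"travel":[0,0,0],"roll":0,"fingers":80},{"travel":[0,0,0],"roll":0,"fingers":80},{"travel":[0,0,0],"roll":0,"fingers":80},{"travel":[0,0,0],"roll":0,"fingers":80}])

```text
time_s: 10.5
tcp_pos: [0.6049, 0.0216, 0.0515]
ee_rot: [[-0.964, 0.266, 0.0], [0.266, 0.964, 0.0], [-0.0, 0.0, -1.0]]
wrist_force: [0.8, 0.4, 0.1]
gripper_width: 0.711
```

arm_command(rows=[{"travel":[0,0,-1],"roll":0,"fingers":80},{"travel":[0,0,-3],"roll":0,"fingers":80},{"travel":[0,0,-6],"roll":0,"fingers":80},{"travel":[0,0,-9],"roll":0,"fingers":80},{"travel":[0,0,-12],"roll":0,"fingers":80},{"travel":[0,0,-13],"roll":0,"fingers":80},{"travel":[0,0,-13],"roll":0,"fingers":80},{"travel":[0,0,-13],"roll":0,"fingers":80}])

```text
time_s: 11.3
tcp_pos: [0.6041, 0.0216, 0.1806]
ee_rot: [[-0.964, 0.267, -0.002], [0.267, 0.964, 0.0], [0.002, -0.0, -1.0]]
wrist_force: [0.4, -0.1, -1.2]
gripper_width: 0.802
```

```bash
python3 look.py h3; python3 - <<'E'
from h import *
s=sense(); a,d=capture('wrist'); P=cloud('wrist',d,s); z=P[...,2]; print(s['wrist_force'])
def rect(k,t):
    Q=P[k]; r=cv2.minAreaRect((Q[:,:2]*1000).astype(np.float32)); print(t,k.sum(),r,np.median(Q[:,2]))
    A=np.c_[Q[:,:2]-Q[:,:2].mean(0),np.ones(len(Q))]; print('slope',np.degrees(np.linalg.lstsq(A,Q[:,2],rcond=None)[0][:2]))
near=(abs(P[...,0]-.604)<.11)&(abs(P[...,1]-.0215)<.08)
rect(near&(z>.074)&(z<.09),'grip'); rect(near&(z>.027)&(z<.038),'plate')
capture('top'); print(search_frame('top','short_plate_grip'))
E
```

```text
11.3 [0.60408339 0.02157179 0.18060452] y ang 74.52260031394633 0.8018714344606706 [ 0.40530392 -0.11289122 -1.17426287] [-0.04443227 -0.02696151 -0.03640986]
pin pts 2898 [0.54656199 0.03665793 0.0350434 ] 0.06763646185759897 rel tool [ 0.05921001 -0.00078244  0.14566367]
pin predicted px [249.59812185 113.02201027]
[ 0.15340401 -0.13353217 -0.10666412]
grip 1566 ((603.6514282226562, 20.88311767578125), (21.99626350402832, 49.90298843383789), 75.27334594726562) 0.08317911776710088
slope [ 9.48604152e-01 -8.37171311e-05]
plate 11015 ((598.34716796875, 22.604843139648438), (80.11848449707031, 158.06253051757812), 74.43462371826172) 0.033538293133237695
slope [-0.05323571 -0.01563349]
[]
```

View pics/h3.png

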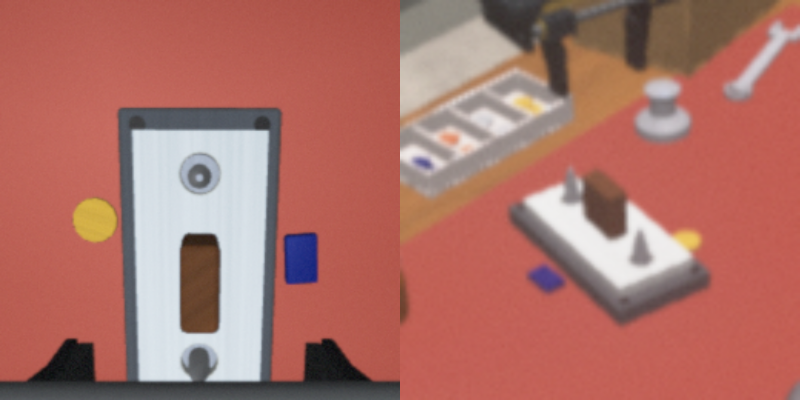

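Both pins stand up through the holes, at (200,175) and (199,358) in the crop, and the plate lies flush. The gripper is clear.

```bash
python3 -c "
from station import *
print(finish_job())"
```

```text
the job is handed in; nothing more can be done
None
```

The long plate is on the die base with both pins through its holes, and the job was handed in at about 11.5 s. I took it by the grip, carried it level to above the base, checked the pin through the hole twice on the way down, then lowered it to light contact (about 5 N) and released it.

**Plate position:** The last wrist view puts the grip centre within 1–2 mm of the base centre and the plate lengthwise parallel to the base within about 1.5°. The plate's slope was below 0.1°. Its top measured 33.5 mm against 32 mm expected, and the same 1.5 mm offset showed when it lay on the bench, so I read it as flush.

**Checks that disagreed or failed:**
- **Grip top slope:** its fit came out at 0.95°, against below 0.1° for the plate itself. I put this down to depth noise over the small patch.
- **Short plate:** my last network search in the top view returned nothing, and I did not look into why. I therefore did not re-measure the short plate. The arm never went near it.

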